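Load a brass bar into the V-groove sawing jig

TASK

Load the sawing jig on the bench board: with your fingertips roll the loose brass bar along the board, up the jig's ramp and into its V-groove, push it gently endways along the groove until it butts against the end stop, and fold the hold-down arm over so that it rests on the bar. Only roll and push: never pick up or carry the bar, and leave the tools and small things lying around where they are.

Things in the scene. Friction and masses are not known exactly. Their poses are not given: they have to be found in the camera images.
- bar: smooth solid round bar of yellow brass, 22 mm in diameter, 100 mm long, about 0.3 kg, lying on its side on the board; origin at its centre, x axis along the bar (y and z turn as it rolls). It stops soon on the flat when no longer pushed, and rolls back down the ramp if let go there.
- bar_center (a point): the centre of the bar, 11 mm above whatever flat it lies on; 17.6 mm above the board when the bar lies in the groove.
- jig: sawing jig of bare aluminium, fixed on the board, about 100 mm (x) by 110 mm (y). Origin on the board under the middle of the V-groove; x runs along the groove towards the end stop, y across it, away from the ramp, z up. The 90 degree groove runs along y = 0 from x = -34 mm to the stop at x = +50 mm, its bottom 2 mm above the board; a thin saw slot crosses it at x = 28 mm.
- ramp_foot (a point): middle of the foot of the jig's ramp, on the board, 60 mm from the groove on the jig's -y side, where the bar comes in. From here the ramp, 84 mm wide, slopes up evenly to a flat lip 11 mm high that reaches from 14.5 to 9 mm before the groove's middle. Beyond the groove its flank goes on up at 45 degrees to 23.5 mm high, so that the bar does not roll over.
- stop_face (a point): point on the face of the end stop over the groove's middle, at x = +50 mm of the jig and 17.6 mm above the board. The stop is an upright steel plate, 26 mm high, from y = -12 to +33 mm. When the bar butts against it, the bar's centre is at x = 0 of the jig and its other end sticks out 16 mm beyond the groove's open end.
- hold_down (a joint): hinged hold-down arm of the jig: a steel strap 12 mm wide and 7 mm thick with a black ball at its end. 0 = level across the groove towards -y; it grows as the arm is raised: 1.57 upright, 1.85 leaning fully back; it starts upright or leaning back a little. On a bar in the groove it reads 0.04. Stiff hinge (1 N at the ball moves it): above 1 rad it stays where it is left, below it drops by its weight.
- clamp_hinge (a point): the hinge axis of the hold-down arm, parallel to the groove, fixed on the jig at x = +8, y = +35.5 mm of its frame and 30.5 mm above the board.
- clamp_ball (a point): the centre of the black ball at the end of the hold-down arm, 57 mm from the hinge axis; 17 mm across.
- pliers_green: bystander, not to be moved: hand pliers with green grips, 140 x 47 mm and 11 mm high, lying flat; origin under its middle.
- tweezers_board: bystander, not to be moved: steel tweezers, 130 x 15 mm and 8 mm high, lying flat; origin under its middle.
- loupe: bystander, not to be moved: a pale grey round loupe, 31 mm across, 19 mm high; origin under its middle.
- bur_button: bystander, not to be moved: a dark polishing bur standing on its round head, 16 mm across, 24 mm high; origin under its middle.
- ring_box: bystander, not to be moved: a small purple ring box, 40 x 46 mm, 32 mm high; origin under its middle.
- key_finder: bystander, not to be moved: a flat dark blue tag with a black face, 26 x 55 mm, 8 mm high; origin under its middle.
- lid_cup_0: bystander, not to be moved: a blue bottle cap used as a dish, 37 mm across, 22 mm high; origin under its middle.
- burnisher: bystander, not to be moved: a burnisher with a brown wooden handle, 118 mm long, 17 mm high, lying; origin under its middle.

How it is judged (in metres and radians):
On the way, in this order (a step that is already met when the one before it is completed fails the run):
1. the bar rolls up the ramp (y of bar_center in the frame of jig between -0.056 and -0.014 m and angular speed of bar above 0.4 rad/s and height (world z) of bar_center below 0.027 m), for 0.05 s.
2. the bar lies in the groove with the hold-down arm still raised (y of bar_center in the frame of jig between -0.003 and 0.003 m and height (world z) of bar_center between 0.0155 and 0.0194 m and angle between the x axis of bar and the x axis of jig, either way round below 0.05 rad and value of joint hold_down above 0.5 rad), for 0.2 s.
At the end, for the whole second after the job is handed in: The bar lies at rest down in the groove (centre within 3 mm of the groove's middle, under 19.4 mm above the board, parallel to it within 0.05 rad), its end within 2.5 mm of the end stop, and the hold-down arm lies on it (arm below 0.085 rad and pressing on the bar) (y of bar_center in the frame of jig between -0.003 and 0.003 m and height (world z) of bar_center between 0.0155 and 0.0194 m and angle between the x axis of bar and the x axis of jig, either way round below 0.05 rad and x of bar_center in the frame of jig above -0.0025 m and value of joint hold_down below 0.085 rad and contact force between hold_down and bar above 0.1 N and linear speed of bar below 0.01 m/s); the robot touches nothing.
It fails at once if the bar is lifted: more than 6 mm off the board before the ramp, or its centre more than 32 mm above the board (height (world z) of bar_center above 0.032 m or (y of bar_center in the frame of jig below -0.075 m and height (world z) of bar_center above 0.017 m)).
It fails at once if one of the things lying around is moved by more than 20 mm (distance of any of pliers_green, tweezers_board, loupe, bur_button, ring_box, key_finder, lid_cup_0, burnisher from where it was at the start of the episode above 0.02 m).
It fails at once if the fingers press on the bar with more than 40 N (contact force between the fingers and bar above 40 N).
It also fails if it takes over 54 s, if anything falls off the work surface, if the arm or the gripper's body presses on something with over 40 N, if the wrist force passes 120 N, or if a joint passes its speed limit or range.

ROBOT

A 6-joint arm with a two-finger parallel gripper is mounted at the origin on a cart in front of the work surface, level with it; the furniture and walls round the work are solid. World frame = base frame: x ahead of the robot, y to its left, z up, the work surface at z = 0. Lengths are in mm, angles in rad, forces in N, time in s.
With the tool pointing down it reaches from about 275 to 750 mm from the base axis. Payload 10.2 kg.
Tool frame: the origin (TCP) lies midway between the tips of the shut fingers; the grasp point (between the pads) lies 19 mm behind it; x points along the fingers, y is the direction in which the jaws open and shut, and the axes are right-handed (so a half turn about x gives the same grasp; the last joint's range is limited). The gripper opens to 85 mm and grips with 20 to 120 N. Pads are 22 mm wide; open, the fingers measure 114 mm over their backs; the gripper's body (76 mm by 85 mm) begins 54 mm behind the grasp point. The pads swing forward as they close: fully open they stand 13 mm farther back than shut.
Start: joints at [1.071, 0.313, 1.498, -0, 1.331, -0.223], TCP at [143.484, 505.018, 231.294] pointing down, gripper open.
Joint ranges: [-2.94, 2.94], [-0.97, 2.17], [0.19, 2.56], [-1.23, 4.37], [0.02, 3.11], [-2.88, 2.88]. Speed limits (rad/s): [2.39, 2.39, 3.01, 3.14, 3.14, 3.14].

INTERFACE

Orientations are given as a unit quaternion [w, x, y, z].
In Python, from rig import sense, capture, get_calibration, finish_job gives the robot as it stands.
- The arm moves only by the tool jog_arm, never from a script. Its argument "increments" is a list of rows, each an object of numbers: "rx", "ry", "rz": the turn, a rotation vector about the tool's x, y, z in rad; "x", "y", "z": the shift along the tool's x, y, z in mm; "hand": the finger opening in mm, from 0 to 85.4. A call has 1 to 5 rows; each row shifts and turns the commanded pose from where the row before left it, along the tool's axes as they then stand; what a row does not reach is not made up. A row lasts 1/8 s, in which the tool goes at most 62.5 mm and 10.7 degrees, less where a joint would pass 70% of its speed; a pose out of reach is approached as far as the arm can. A call with a gripper value outside its range is refused whole. The fingers move at their own pace and stop on an object; "force" is the grip in N (left out, the last holds). Time passes only in rows, so rows that do not move let the fingers close. It gives the time, the measured TCP pose, the force and the opening at its end, in the units of the state.
- sense(): the state, without advancing time (a new reading comes with each control period).
- capture(name): name is "side" or "top"; returns the picture (420x560x3 uint8, red, green, blue); there is no depth.
- get_calibration(name): a dict with "camera_matrix" (3x3 intrinsics, pixels), "R" (3x3) and "t" (3): a world point X has camera coordinates R X + t. Camera axes: x right, y down, z forward; pixel columns grow to the right and rows downward; lengths in mm; the calibration is good to about 2 mm. A picture is of the moment at which its call begins. get_calibration takes no time and is no camera call.
- finish_job(): hands the job in, once; it reports no verdict.
The state is a dict: "time_s": time; "joints": joint angles; "dq": joint speeds; "tau": joint torques, N m; "eef_pos": TCP position; "ee_rot": TCP orientation; "force": force on the tool from outside, world axes, zero at the start; "wrist_torque": the same for the moment, N m; "grip_width": opening from 0.0 (shut) to 1.0 (fully open).
Only numpy, scipy, OpenCV 4.12 (cv2) and the standard library are available. Lean on these libraries where they do the work, as an engineer would, in place of code of your own. Each camera call takes 0.05 s, during which the arm holds its last target.

## Working session

There is one attempt and no reset: what is moved stays moved. The work goes in short steps, Python scripts to look and compute and a tool call to move; the robot and the scene stay as the last step left them, time stands still between calls to the robot, and variables do not carry over. Pictures are saved under pics/ and viewed, and the job is handed in when it is done.

Besides the shell and the picture viewer there is one more tool, called after ">>>" as name(argument=value, ...) on one line, values as JSON. jog_arm: Moves the arm, as the interface text tells. Its arguments: {"type":"object","properties":{"increments":{"type":"array","items":{"type":"object","properties":{"rx":{"type":"number"},"ry":{"type":"number"},"rz":{"type":"number"},"x":{"type":"number"},"y":{"type":"number"},"z":{"type":"number"},"hand":{"type":"number"}}}},"force":{"type":"number"}},"required":["increments"]}

```bash
mkdir -p pics; ls; python3 - <<'E'
from rig import *
import cv2,numpy as np
s=sense();print(s)
for n in("side","top"):
    im=capture(n);cv2.imwrite(f"pics/{n}0.png",im[:,:,::-1])
    c=get_calibration(n);print(n,{k:np.round(v,3).tolist() for k,v in c.items()})
E
```

```text
pics
{'time_s': 0.0, 'joints': array([ 1.07062147e+00,  3.13475966e-01,  1.49842729e+00, -2.55385744e-06,
        1.33098839e+00, -2.23395179e-01]), 'dq': array([-3.12522322e-05, -1.16323346e-03, -3.73203260e-05,  1.97618763e-03,
       -8.16761102e-04, -5.89354242e-04]), 'tau': array([-4.65994854e-04, -4.12248659e+01, -2.59759319e+01, -5.64023401e-05,
        3.91451642e-03,  2.84913887e-05]), 'eef_pos': array([143.34819204, 504.79114233, 230.72547217]), 'ee_rot': array([ 0.70018456,  0.09711426,  0.70050803, -0.09797395]), 'force': array([ 0.23572278, -0.42420276,  0.34088771]), 'wrist_torque': array([-0.05225913, -0.04940523, -0.03557548]), 'grip_width': 0.9997080605724762}
side {'camera_matrix': [[434.355, 0.0, 282.715], [0.0, 434.355, 212.109], [0.0, 0.0, 1.0]], 'R': [[-1.0, 0.021, 0.007], [0.008, 0.639, -0.769], [-0.021, -0.769, -0.639]], 't': [521.847, 40.463, 945.479]}
top {'camera_matrix': [[522.593, 0.0, 287.539], [0.0, 522.593, 212.077], [0.0, 0.0, 1.0]], 'R': [[-0.007, -1.0, -0.012], [-0.985, 0.009, -0.17], [0.17, 0.011, -0.985]], 't': [10.087, 536.129, 1131.31]}
```

View pics/side0.png

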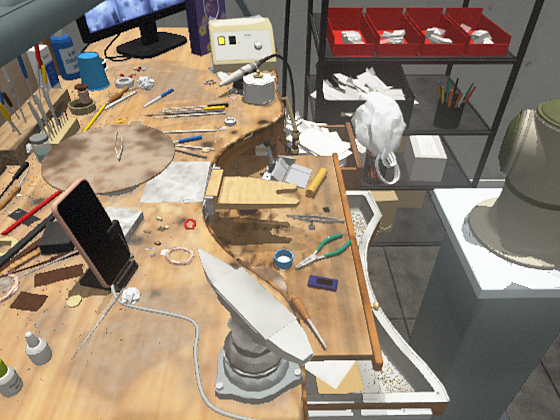

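View pics/top0.png

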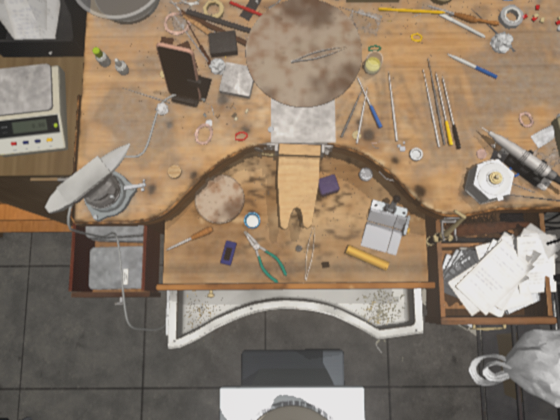

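The top view shows the jig near (387,228), the bar at (367,257) and the bench pin in the middle. I'll zoom in.

```bash
python3 - <<'E'
import cv2
t=cv2.imread('pics/top0.png')[185:285,320:440];cv2.imwrite('pics/t0z.png',cv2.resize(t,None,fx=6,fy=6,interpolation=cv2.INTER_CUBIC))
t=cv2.imread('pics/side0.png')[140:240,250:370];cv2.imwrite('pics/s0z.png',cv2.resize(t,None,fx=6,fy=6,interpolation=cv2.INTER_CUBIC))
E
```

```text
(no output)
```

View pics/t0z.png

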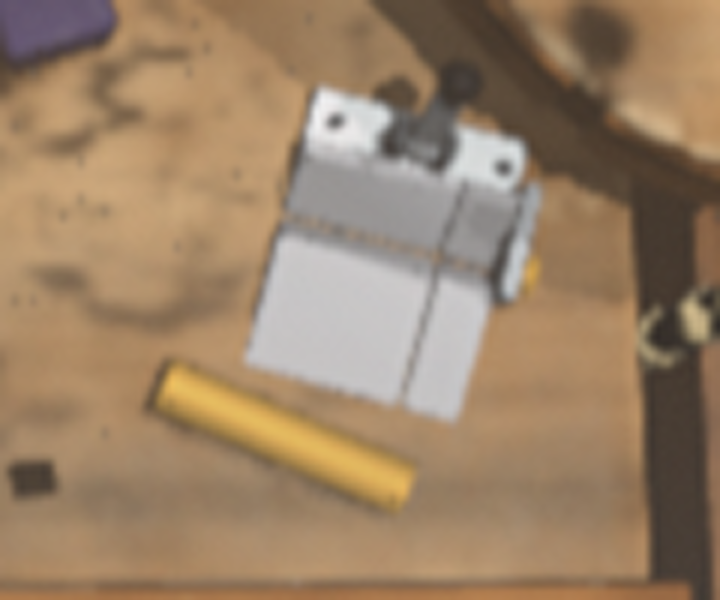

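View pics/s0z.png

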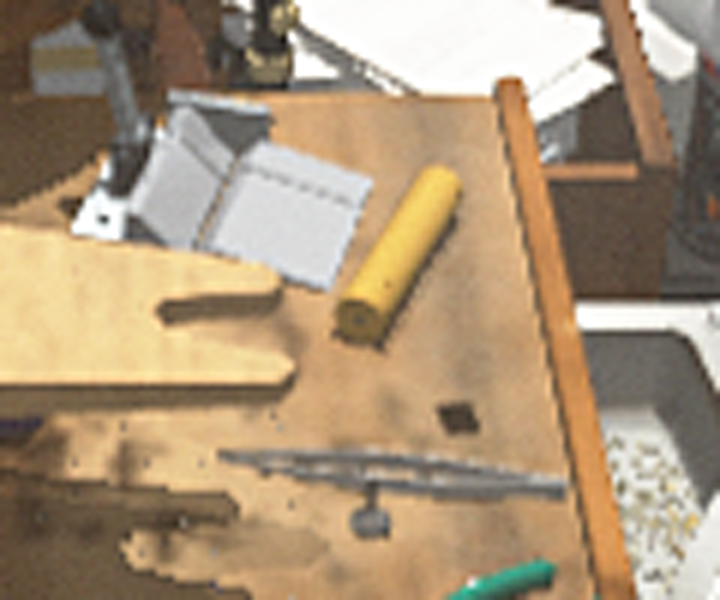

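```bash
cat > h.py <<'E'
import numpy as np,cv2
from rig import *
def ray(n,uv,z):
    c=get_calibration(n);K=np.array(c['camera_matrix']);R=np.array(c['R']);t=np.array(c['t'])
    d=R.T@np.linalg.inv(K)@np.array([uv[0],uv[1],1.]);o=-R.T@t
    return o+d*(z-o[2])/d[2]
def proj(n,X):
    c=get_calibration(n);p=np.array(c['camera_matrix'])@(np.array(c['R'])@np.array(X,float)+np.array(c['t']));return p[:2]/p[2]
def bar(im,n,roi,z=11):
    x0,y0,x1,y1=roi
    h=cv2.cvtColor(im[y0:y1,x0:x1],cv2.COLOR_RGB2HSV)
    m=cv2.inRange(h,(17,120,110),(30,255,255))
    k,l,st,ce=cv2.connectedComponentsWithStats(m)
    i=1+np.argmax(st[1:,4]);c=max(cv2.findContours((l==i).astype('uint8'),0,1)[0],key=cv2.contourArea)
    r=cv2.minAreaRect(c);b=cv2.boxPoints(r)+[x0,y0]
    return b,st[i,4]
def ends(n,b,z):
    # midpoints of the short edges -> world
    e=[np.linalg.norm(b[1]-b[0]),np.linalg.norm(b[2]-b[1])]
    if e[0]<e[1]: p,q=(b[0]+b[1])/2,(b[2]+b[3])/2
    else: p,q=(b[1]+b[2])/2,(b[3]+b[0])/2
    return ray(n,p,z),ray(n,q,z)
E
python3 - <<'E'
from h import *
f=lambda n,x,y,z:ray(n,(((x+.5)/6-.5)+(320 if n=='top' else 250),((y+.5)/6-.5)+(185 if n=='top' else 140)),z).round(1)
a,b=f('top',247,360,0),f('top',457,420,0);print('foot',a,b,np.linalg.norm(a-b),(a+b)/2)
print('foot side',f('side',332,290,0),f('side',373,183,2))
g,k=f('top',285,217,2),f('top',490,270,2);print('groove',g,k,np.linalg.norm(g-k))
a=f('side',205,215,2) if 0 else f('side',200,240,2);b=f('side',240,160,2);print('groove side',a,b)
for n,roi in(('top',(335,235,400,280)),('side',(295,155,335,205))):
    im=cv2.imread(f'pics/{n}0.png')[:,:,::-1].copy();b,ar=bar(im,n,roi)
    e=ends(n,b,11);print(n,b.round(1).tolist(),ar,[x.round(1) for x in e],np.linalg.norm(e[0]-e[1]),(e[0]+e[1])/2)
print('ball: ',f('top',460,80,85),f('side',100,20,85))
print('hinge: ',f('top',420,145,30.5),f('side',130,155,30.5))
E
```

```text
foot [ 466.4 -162.4    0. ] [ 442.6 -242.2    0. ] 83.27352520459306 [ 454.5 -202.3    0. ]
foot side [ 464.3 -161.5    0. ] [ 442.3 -235.4    2. ]
groove [ 521.7 -178.5    2. ] [ 500.3 -256.9    2. ] 81.26819796205646
groove side [ 517.3 -194.3    2. ] [ 498.7 -253.6    2. ]
top [[344.5, 252.5], [348.1, 243.9], [389.7, 261.6], [386.1, 270.2]] 403 [array([ 457. , -127.7,   11. ]), array([ 416.1, -221.2,   11. ])] 102.01915951245 [ 436.55494839 -174.43975575   11.        ]
side [[304.2, 192.8], [320.1, 165.7], [327.6, 170.1], [311.7, 197.2]] 247 [array([ 412.1, -231.6,   11. ]), array([ 460.2, -118.9,   11. ])] 122.56312708781205 [ 436.16814666 -175.22631675   11.        ]
ball:  [ 558.7 -231.9   85. ] [ 557.7 -231.6   85. ]
hinge:  [ 544.5 -226.6   30.5] [ 546.1 -215.1   30.5]
```

```bash
cat >> h.py <<'E'
from scipy.spatial.transform import Rotation as Ro
ex=np.array([-.272,-.9623,0]);ey=np.array([.9623,-.272,0]);O=np.array([513.3,-211.2,0.])
ez=np.array([0,0,1.])
def J(x,y,z=0): return O+x*ex+y*ey+z*ez
def toJ(p): d=np.asarray(p)-O; return np.array([d@ex,d@ey,d[2]])
def st():
    s=sense();R=Ro.from_quat(np.roll(s['ee_rot'],-1));return s,R
def inc(target,ydir=None):
    s,R=st();M=R.as_matrix()
    if ydir is not None:
        y=np.array(ydir,float);y/=np.linalg.norm(y)
        if y@M[:,1]<0:y=-y
        T=np.column_stack([-ez,y,np.cross(-ez,y)])
        print('rotvec(tool)',(R.inv()*Ro.from_matrix(T)).as_rotvec().round(3),' then shift',(T.T@(np.array(target)-s['eef_pos'])).round(1))
    print('shift now',(M.T@(np.array(target)-s['eef_pos'])).round(1),'tcpJ',toJ(s['eef_pos']).round(1),'t',round(s['time_s'],2),'F',s['force'].round(1),'g',round(s['grip_width'],3))
E
python3 - <<'E'
from h import *
s,R=st();print(R.as_matrix().round(3))
b=np.array([-.401,-.916,0])
inc(np.array([436.5,-174.4,0])-30*np.array([.916,-.401,0])+[0,0,120],b)
inc(J(-14,-120,120),ex)
t=cv2.imread('pics/top0.png')[130:300,300:460];cv2.imwrite('pics/t0y.png',cv2.resize(t,None,fx=5,fy=5)[:600])
t=cv2.imread('pics/side0.png')[80:210,200:360];cv2.imwrite('pics/s0y.png',cv2.resize(t,None,fx=4.5,fy=4.5))
E
```

```text
[[-0.001  0.273  0.962]
 [-0.001  0.962 -0.273]
 [-1.    -0.001 -0.   ]]
rotvec(tool) [ 0.136 -0.     0.001]  then shift [ 110.8 -504.6  510.9]
shift now [ 111.3 -569.1  437.9] tcpJ [-588.4 -550.8  230.8] t 0.1 F [ 0.7 -0.4  0. ] g 1.004
rotvec(tool) [-0.001 -0.     0.001]  then shift [ 110.8 -574.4  430.7]
shift now [ 111.3 -573.7  431.5] tcpJ [-588.4 -550.8  230.8] t 0.1 F [ 0.7 -0.4  0. ] g 1.004
```

View pics/t0y.png

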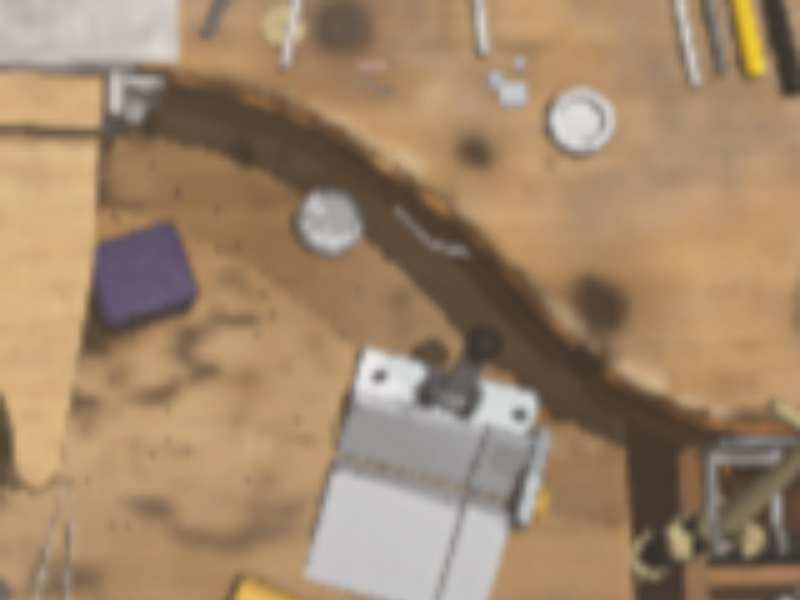

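View pics/s0y.png

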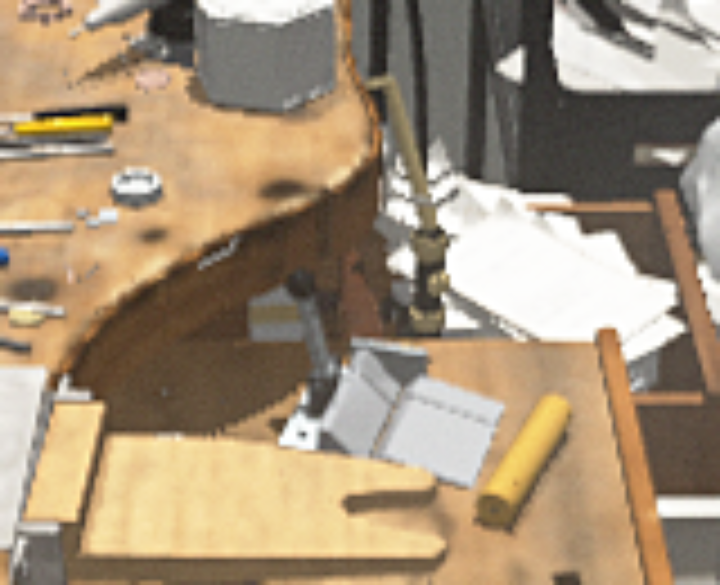

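```bash
python3 - <<'E'
from h import *
def tri(a,b):
    best=min((np.linalg.norm(ray('top',a,z)[:2]-ray('side',b,z)[:2]),z) for z in range(-20,250))
    print(best,ray('top',a,best[1]).round(0),toJ(ray('top',a,best[1])).round(0))
T=lambda x,y:(300+x/5,130+y/5);S=lambda x,y:(200+x/4.5,80+y/4.5)
tri(T(600,303),S(288,187)); tri(T(478,150),S(153,233)); tri(T(465,255),S(200,265)); tri(T(484,343),S(299,283))
tri(T(545,345),S(240,240))
for z in(80,100,140): print(z,[toJ(ray('top',T(*p),z)).round(0) for p in((520,270),(545,310),(580,355),(620,395))])
print(ray('top',(370,287),0),ray('top',(370,285),10))
E
```

```text
(np.float64(4.293984599267665), 119) [ 567. -276.  119.] [ 48.  70. 119.]
(np.float64(1.479636434821423), 118) [ 635. -227.  118.] [-18. 122. 118.]
(np.float64(16.690337235132546), 101) [ 593. -223.  101.] [-10.  80. 101.]
(np.float64(0.2922121332760398), 84) [ 557. -233.   84.] [ 9. 48. 84.]
(np.float64(35.73420571297045), 96) [ 554. -257.   96.] [33. 52. 96.]
80 [array([17., 85., 80.]), array([32., 71., 80.]), array([51., 55., 80.]), array([72., 42., 80.])]
100 [array([ 14.,  80., 100.]), array([ 29.,  66., 100.]), array([ 48.,  50., 100.]), array([ 68.,  38., 100.])]
140 [array([  9.,  69., 140.]), array([ 22.,  55., 140.]), array([ 41.,  40., 140.]), array([ 60.,  28., 140.])]
[ 369.05555549 -180.48836845    0.        ] [ 373.2614534  -179.19925617   10.        ]
```

```bash
python3 - <<'E'
from h import *
inc(J(-20,-116,120),ex)
E
```

```text
rotvec(tool) [-0.001 -0.     0.001]  then shift [ 110.8 -568.4  434.7]
shift now [ 111.3 -567.7  435.5] tcpJ [-588.4 -550.8  230.8] t 0.1 F [ 0.7 -0.4  0. ] g 1.004
```

>>> jog_arm(increments=[{"y": -38, "z": 29, "hand": 54}, {"y": -38, "z": 29, "hand": 54}, {"y": -38, "z": 29, "hand": 54}, {"y": -38, "z": 29, "hand": 54}, {"y": -38, "z": 29, "hand": 54}], force=20)

```text
schema error: expected keys rx, ry, rz, x, y, z, hand
```

>>> jog_arm(increments=[{"y": -38, "z": 29, "hand": 54}, {"y": -38, "z": 29, "hand": 54}, {"y": -38, "z": 29, "hand": 54}, {"y": -38, "z": 29, "hand": 54}, {"y": -38, "z": 29, "hand": 54}])

```text
schema error: expected keys rx, ry, rz, x, y, z, hand
```

>>> jog_arm(increments=[{"y": -38, "z": 29, "hand": 54}, {"y": -38, "z": 29, "hand": 54}, {"y": -38, "z": 29, "hand": 54}, {"y": -38, "z": 29, "hand": 54}, {"y": -36, "z": 29, "hand": 54}])

```text
schema error: expected keys rx, ry, rz, x, y, z, hand
```

```bash
python3 - <<'E'
from h import *
inc(J(-20,-116,60),ex)
E
```

```text
rotvec(tool) [-0.001 -0.     0.001]  then shift [ 170.8 -568.4  434.7]
shift now [ 171.3 -567.6  435.5] tcpJ [-588.4 -550.8  230.8] t 0.1 F [ 0.7 -0.4  0. ] g 1.004
```

All seven keys are needed in every row.

>>> jog_arm(increments=[{"rx": 0, "ry": 0, "rz": 0, "x": 0, "y": -38, "z": 29, "hand": 54}, {"rx": 0, "ry": 0, "rz": 0, "x": 0, "y": -38, "z": 29, "hand": 54}, {"rx": 0, "ry": 0, "rz": 0, "x": 0, "y": -38, "z": 29, "hand": 54}, {"rx": 0, "ry": 0, "rz": 0, "x": 0, "y": -38, "z": 29, "hand": 54}, {"rx": 0, "ry": 0, "rz": 0, "x": 0, "y": -38, "z": 29, "hand": 54}], force=20)

```text
time_s: 0.72
eef_pos: [231.2, 281.2, 231.1]
ee_rot: [0.7, 0.097, 0.7, -0.097]
force: [1.0, 0.5, 0.9]
grip_width: 0.63
```

>>> jog_arm(increments=[{"rx": 0, "ry": 0, "rz": 0, "x": 0, "y": -38, "z": 29, "hand": 54}, {"rx": 0, "ry": 0, "rz": 0, "x": 0, "y": -38, "z": 29, "hand": 54}, {"rx": 0, "ry": 0, "rz": 0, "x": 0, "y": -38, "z": 29, "hand": 54}, {"rx": 0, "ry": 0, "rz": 0, "x": 0, "y": -38, "z": 29, "hand": 54}, {"rx": 0, "ry": 0, "rz": 0, "x": 0, "y": -38, "z": 29, "hand": 54}])

```text
time_s: 1.35
eef_pos: [318.8, 58.7, 231.3]
ee_rot: [0.7, 0.098, 0.7, -0.098]
force: [1.5, 0.6, 0.0]
grip_width: 0.632
```

>>> jog_arm(increments=[{"rx": 0, "ry": 0, "rz": 0, "x": 0, "y": -38, "z": 29, "hand": 54}, {"rx": 0, "ry": 0, "rz": 0, "x": 0, "y": -38, "z": 29, "hand": 54}, {"rx": 0, "ry": 0, "rz": 0, "x": 0, "y": -38, "z": 29, "hand": 54}, {"rx": 0, "ry": 0, "rz": 0, "x": 0, "y": -38, "z": 29, "hand": 54}, {"rx": 0, "ry": 0, "rz": 0, "x": 0, "y": -36, "z": 29, "hand": 54}])

```text
time_s: 1.98
eef_pos: [406.9, -161.8, 231.1]
ee_rot: [0.7, 0.098, 0.7, -0.098]
force: [0.3, 1.3, 1.1]
grip_width: 0.632
```

```bash
python3 - <<'E'
from h import *
inc(J(-20,-116,60),ex)
E
```

```text
rotvec(tool) [-0.002 -0.    -0.   ]  then shift [171.1   1.4  -0.2]
shift now [171.1   1.4  -0.2] tcpJ [ -18.6 -115.8  231.1] t 1.98 F [0.3 1.3 1.1] g 0.632
```

>>> jog_arm(increments=[{"rx": 0, "ry": 0, "rz": 0, "x": 45, "y": 0, "z": 0, "hand": 54}, {"rx": 0, "ry": 0, "rz": 0, "x": 45, "y": 0, "z": 0, "hand": 54}, {"rx": 0, "ry": 0, "rz": 0, "x": 45, "y": 0, "z": 0, "hand": 54}, {"rx": 0, "ry": 0, "rz": 0, "x": 45, "y": 0, "z": 0, "hand": 54}, {"rx": 0, "ry": 0, "rz": 0, "x": 20, "y": 0, "z": 0, "hand": 54}])

```text
time_s: 2.6
eef_pos: [405.6, -159.5, 29.1]
ee_rot: [0.699, 0.098, 0.701, -0.097]
force: [-0.1, -0.7, -0.0]
grip_width: 0.636
```

```bash
cat > look.py <<'E'
import sys
from h import *
k=sys.argv[1]
A=capture('side');B=capture('top')
a=cv2.resize(A[110:230,240:370,::-1],(520,480),interpolation=cv2.INTER_CUBIC)[:, :395];b=cv2.resize(B[170:290,320:440,::-1],(400,400),interpolation=cv2.INTER_CUBIC)
a=cv2.resize(A[130:220,250:350,::-1],(400,360),interpolation=cv2.INTER_CUBIC);b=cv2.resize(B[180:280,330:430,::-1],(400,400),interpolation=cv2.INTER_CUBIC)
o=np.zeros((400,800,3),'uint8');o[:360,:400]=a;o[:,400:]=b;cv2.imwrite(f'pics/{k}.png',o)
inc(J(0,0,0))
E
python3 look.py l1
```

```text
shift now [ 29.  -20.4 117.9] tcpJ [ -20.5 -117.7   29.5] t 2.7 F [1.1 0.2 1. ] g 0.631
```

View pics/l1.png

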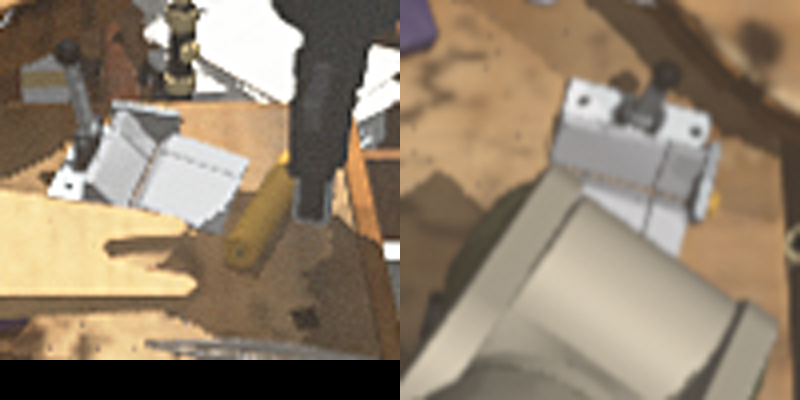

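The side view shows the near finger's tip at about (315,215), clear behind the bar. I'll lower it beside the bar.

>>> jog_arm(increments=[{"rx": 0, "ry": 0, "rz": 0, "x": 12, "y": 0, "z": 1, "hand": 54}, {"rx": 0, "ry": 0, "rz": 0, "x": 10, "y": 0, "z": 1, "hand": 54}, {"rx": 0, "ry": 0, "rz": 0, "x": 5, "y": 0, "z": 0, "hand": 54}, {"rx": 0, "ry": 0, "rz": 0, "x": 0, "y": 0, "z": 0, "hand": 54}])

```text
time_s: 3.2
eef_pos: [408.6, -160.7, 4.2]
ee_rot: [0.7, 0.098, 0.7, -0.097]
force: [0.2, -0.1, -0.7]
grip_width: 0.631
```

```bash
python3 look.py l2
```

```text
shift now [  4.6 -19.9 114.3] tcpJ [ -20.  -114.3    4.5] t 3.3 F [ 0.  -0.5 -0.1] g 0.632
```

View pics/l2.png

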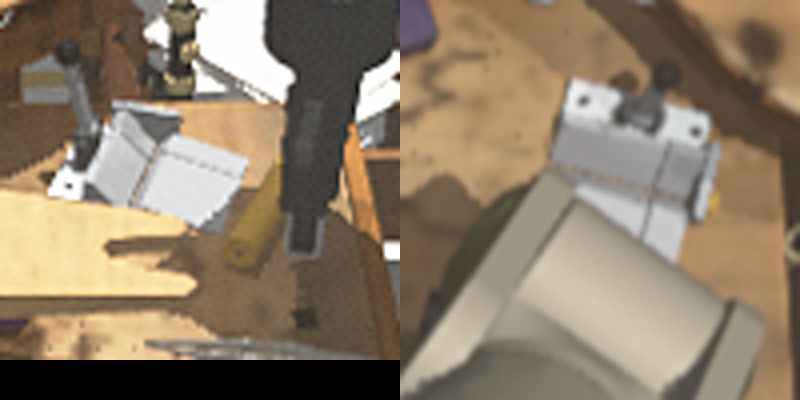

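>>> jog_arm(increments=[{"rx": 0, "ry": 0, "rz": 0, "x": 1, "y": 0, "z": 3, "hand": 54}, {"rx": 0, "ry": 0, "rz": 0, "x": 1, "y": 0, "z": 3, "hand": 54}, {"rx": 0, "ry": 0, "rz": 0, "x": 0, "y": 0, "z": 3, "hand": 54}, {"rx": 0, "ry": 0, "rz": 0, "x": 0, "y": 0, "z": 3, "hand": 54}, {"rx": 0, "ry": 0, "rz": 0, "x": 0, "y": 0, "z": 3, "hand": 54}])

```text
time_s: 3.92
eef_pos: [423.3, -165.0, 2.3]
ee_rot: [0.7, 0.098, 0.7, -0.098]
force: [0.5, 0.1, -1.3]
grip_width: 0.633
```

>>> jog_arm(increments=[{"rx": 0, "ry": 0, "rz": 0, "x": 0, "y": 0, "z": 3, "hand": 54}, {"rx": 0, "ry": 0, "rz": 0, "x": 0, "y": 0, "z": 3, "hand": 54}])

```text
time_s: 4.18
eef_pos: [429.0, -166.6, 2.3]
ee_rot: [0.7, 0.098, 0.7, -0.098]
force: [-0.1, 0.5, 0.2]
grip_width: 0.633
```

```bash
python3 look.py l3
```

```text
shift now [  2.4 -19.9  93.1] tcpJ [-20.  -93.1   2.3] t 4.28 F [0.  0.3 0.4] g 0.63
```

View pics/l3.png

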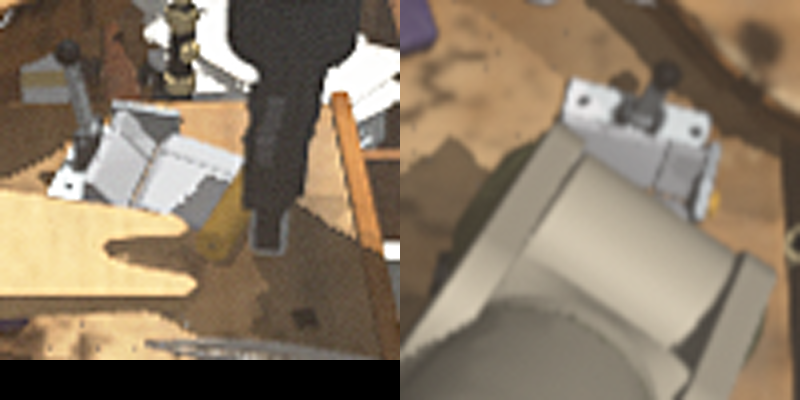

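```bash
python3 - <<'E'
from h import *
for p in((216,243),(240,165)): print(toJ(ray('side',(250+p[0]/4,130+p[1]/4),11)))
print(toJ(ray('side',(250+(250)/4,130+(248)/4),8)))
E
```

```text
[-60.71480739 -63.67303506  11.        ]
[ 23.20677131 -60.71629688  11.        ]
[-56.34058663 -83.54057208   8.        ]
```

>>> jog_arm(increments=[{"rx": 0, "ry": 0, "rz": 0, "x": 0, "y": 0, "z": 3, "hand": 54}, {"rx": 0, "ry": 0, "rz": 0, "x": 0, "y": 0, "z": 3, "hand": 54}, {"rx": 0, "ry": 0, "rz": 0, "x": 0, "y": 0, "z": 3, "hand": 54}, {"rx": 0, "ry": 0, "rz": 0, "x": 0, "y": 0, "z": 3, "hand": 54}, {"rx": 0, "ry": 0, "rz": 0, "x": 0, "y": 0, "z": 3, "hand": 54}])

```text
time_s: 4.9
eef_pos: [443.4, -170.6, 2.3]
ee_rot: [0.7, 0.098, 0.7, -0.098]
force: [-3.0, 1.7, 1.4]
grip_width: 0.629
```

```bash
python3 look.py l4
```

```text
shift now [  2.4 -19.9  77.9] tcpJ [-20.  -77.9   2.4] t 5.0 F [0.1 0.1 0.3] g 0.628
```

View pics/l4.png

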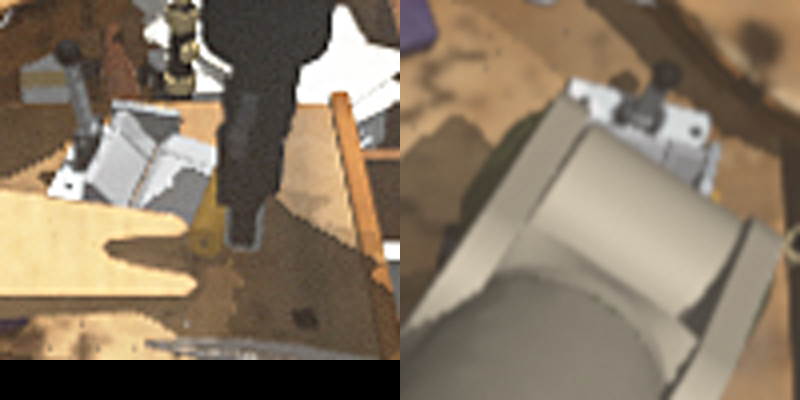

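>>> jog_arm(increments=[{"rx": 0, "ry": 0, "rz": 0, "x": -0.5, "y": 0, "z": 4, "hand": 54}, {"rx": 0, "ry": 0, "rz": 0, "x": -0.5, "y": 0, "z": 4, "hand": 54}, {"rx": 0, "ry": 0, "rz": 0, "x": -0.7, "y": 0, "z": 4, "hand": 54}, {"rx": 0, "ry": 0, "rz": 0, "x": -0.7, "y": 0, "z": 4, "hand": 54}, {"rx": 0, "ry": 0, "rz": 0, "x": -0.8, "y": 0, "z": 4, "hand": 54}])

```text
time_s: 5.62
eef_pos: [462.8, -176.2, 5.5]
ee_rot: [0.7, 0.098, 0.7, -0.098]
force: [-3.1, 0.8, 1.3]
grip_width: 0.633
```

```bash
python3 look.py l5
```

```text
shift now [  5.8 -19.8  57.7] tcpJ [-19.8 -57.6   5.7] t 5.72 F [-1.8  0.3 -1.5] g 0.631
```

View pics/l5.png

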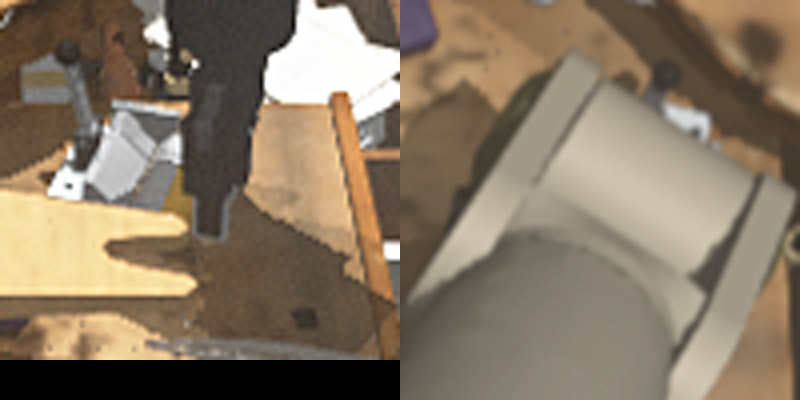

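```bash
python3 - <<'E'
from h import *
def tri(a,b):
    best=min((np.linalg.norm(ray('top',a,z)[:2]-ray('side',b,z)[:2]),z) for z in range(-20,250))
    print(best,ray('top',a,best[1]).round(0),toJ(ray('top',a,best[1])).round(0))
tri((308,227),(297,186.7))
for z in (20,60): print([ (ray('top',p,z).round(0),toJ(ray('top',p,z)).round(0)) for p in((312,222),(315,200),(320,150))])
E
```

```text
(np.float64(2.725749139187288), 95) [495. -38.  95.] [-161.  -65.   95.]
[(array([517., -50.,  20.]), array([-156.,  -40.,   20.])), (array([568., -57.,  20.]), array([-163.,   11.,   20.])), (array([688., -71.,  20.]), array([-182.,  130.,   20.]))]
[(array([511., -48.,  60.]), array([-156.,  -47.,   60.])), (array([561., -56.,  60.]), array([-163.,    3.,   60.])), (array([676., -69.,  60.]), array([-181.,  118.,   60.]))]
```

>>> jog_arm(increments=[{"rx": 0, "ry": 0, "rz": 0, "x": -1, "y": 0, "z": 4, "hand": 54}, {"rx": 0, "ry": 0, "rz": 0, "x": -1, "y": 0, "z": 4, "hand": 54}, {"rx": 0, "ry": 0, "rz": 0, "x": -1, "y": 0, "z": 4, "hand": 54}, {"rx": 0, "ry": 0, "rz": 0, "x": -1, "y": 0, "z": 4, "hand": 54}, {"rx": 0, "ry": 0, "rz": 0, "x": -1, "y": 0, "z": 4, "hand": 54}])

```text
time_s: 6.35
eef_pos: [482.1, -181.7, 10.6]
ee_rot: [0.7, 0.098, 0.7, -0.098]
force: [-1.1, 0.1, 0.6]
grip_width: 0.629
```

>>> jog_arm(increments=[{"rx": 0, "ry": 0, "rz": 0, "x": -0.5, "y": 0, "z": 3, "hand": 54}, {"rx": 0, "ry": 0, "rz": 0, "x": 0, "y": 0, "z": 3, "hand": 54}, {"rx": 0, "ry": 0, "rz": 0, "x": 0, "y": 0, "z": 3, "hand": 54}, {"rx": 0, "ry": 0, "rz": 0, "x": 0, "y": 0, "z": 2, "hand": 54}])

```text
time_s: 6.85
eef_pos: [492.6, -184.6, 11.0]
ee_rot: [0.7, 0.098, 0.7, -0.098]
force: [0.3, -0.1, 0.5]
grip_width: 0.634
```

```bash
python3 look.py l6
```

```text
shift now [ 11.  -19.9  27.3] tcpJ [-19.9 -27.2  11. ] t 6.95 F [-0.5  1.   0.1] g 0.637
```

View pics/l6.png

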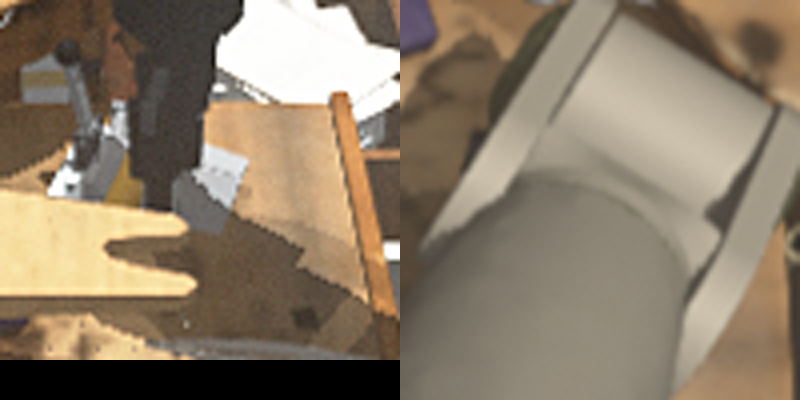

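>>> jog_arm(increments=[{"rx": 0, "ry": 0, "rz": 0, "x": 0, "y": 0, "z": 2, "hand": 54}, {"rx": 0, "ry": 0, "rz": 0, "x": 0, "y": 0, "z": 0, "hand": 54}, {"rx": 0, "ry": 0, "rz": 0, "x": 0, "y": 0, "z": 0, "hand": 54}, {"rx": 0, "ry": 0, "rz": 0, "x": -3, "y": 0, "z": -10, "hand": 54}, {"rx": 0, "ry": 0, "rz": 0, "x": -10, "y": 10, "z": -30, "hand": 54}])

```text
time_s: 7.58
eef_pos: [457.8, -164.6, 24.0]
ee_rot: [0.7, 0.098, 0.7, -0.098]
force: [-0.4, 0.6, -0.1]
grip_width: 0.634
```

>>> jog_arm(increments=[{"rx": 0, "ry": 0, "rz": 0, "x": -20, "y": 40, "z": -30, "hand": 20}, {"rx": 0, "ry": 0, "rz": 0, "x": -20, "y": 40, "z": -30, "hand": 0}, {"rx": 0, "ry": 0, "rz": 0, "x": -20, "y": 30, "z": -30, "hand": 0}])

```text
time_s: 7.95
eef_pos: [400.5, -32.6, 84.6]
ee_rot: [0.7, 0.097, 0.7, -0.097]
force: [0.2, -0.5, -0.4]
grip_width: 0.007
```

```bash
python3 look.py l7
```

```text
shift now [  85.5 -142.3  157.3] tcpJ [-142.  -157.6   85.4] t 8.05 F [-0.2 -0.5  0.4] g -0.0
```

View pics/l7.png

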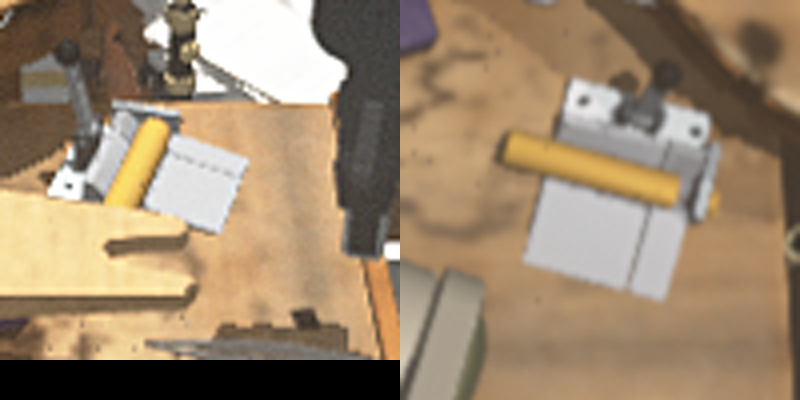

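```bash
python3 - <<'E'
from h import *
im=capture('top');b,a=bar(im,'top',(345,200,420,245));e=ends('top',b,17.6);print(b.round(1).tolist(),a,[toJ(x).round(1) for x in e],toJ((e[0]+e[1])/2),np.linalg.norm(e[0]-e[1]))
for x in(-40,-30,-20,-10,0): print(x, proj('top',J(x,0,17.6)))
inc(J(-95,0,60))
E
```

```text
[[354.8, 220.1], [357.3, 211.5], [399.7, 223.6], [397.2, 232.2]] 357 [array([-62.4,   0.8,  17.6]), array([38. , -0.9, 17.6])] [-12.23092233  -0.07467005  17.6       ] 100.3874500903771
-40 [365.44681512 218.66197737]
-30 [369.67916369 219.79551659]
-20 [373.91552389 220.93013024]
-10 [378.15590144 222.06581984]
0 [382.40030206 223.20258693]
shift now [ 25.1 -46.  156.1] tcpJ [-140.9 -156.1   84.8] t 8.1 F [ 0.1  0.1 -0.2] g -0.004
```

>>> jog_arm(increments=[{"rx": 0, "ry": 0, "rz": 0, "x": 0, "y": -44, "z": 10, "hand": 0}, {"rx": 0, "ry": 0, "rz": 0, "x": 0, "y": 0, "z": 50, "hand": 0}, {"rx": 0, "ry": 0, "rz": 0, "x": 0, "y": 0, "z": 50, "hand": 0}, {"rx": 0, "ry": 0, "rz": 0, "x": 20, "y": 0, "z": 46, "hand": 0}, {"rx": 0, "ry": 0, "rz": 0, "x": 30, "y": 0, "z": 0, "hand": 0}])

```text
time_s: 8.72
eef_pos: [542.4, -121.3, 32.9]
ee_rot: [0.701, 0.098, 0.699, -0.098]
force: [-0.5, 0.6, 0.7]
grip_width: 0.001
```

```bash
python3 look.py l8; python3 -c "
from h import *
inc(J(-92,0,12),ex)"
```

```text
shift now [ 30.4 -95.2   1.4] tcpJ [-95.2  -1.   30.4] t 8.82 F [-1.  -0.2 -0.4] g 0.001
rotvec(tool) [-0.002 -0.007 -0.001]  then shift [18.4 -3.2  1. ]
shift now [18.4 -3.2  1.1] tcpJ [-95.2  -1.   30.4] t 8.82 F [-1.  -0.2 -0.4] g 0.001
```

View pics/l8.png

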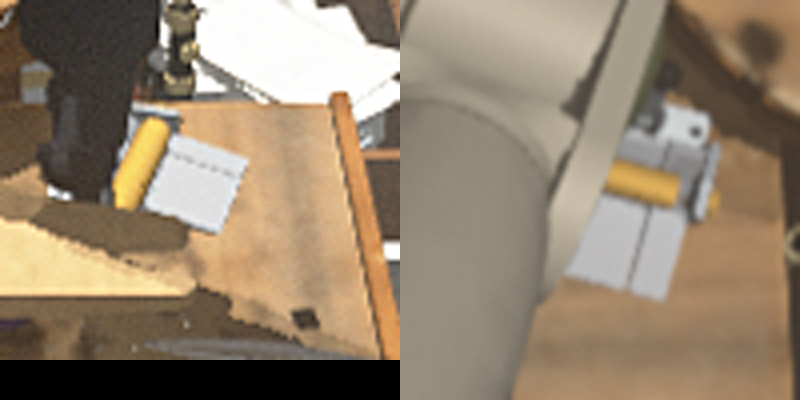

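>>> jog_arm(increments=[{"rx": 0, "ry": 0, "rz": 0, "x": 9, "y": 0, "z": 1, "hand": 0}, {"rx": 0, "ry": 0, "rz": 0, "x": 8, "y": -5, "z": 0, "hand": 0}, {"rx": 0, "ry": 0, "rz": 0, "x": 0, "y": -5, "z": 0, "hand": 0}, {"rx": 0, "ry": 0, "rz": 0, "x": 0, "y": -3, "z": 0, "hand": 0}, {"rx": 0, "ry": 0, "rz": 0, "x": 0, "y": -3, "z": 0, "hand": 0}])

```text
time_s: 9.45
eef_pos: [536.7, -135.1, 17.4]
ee_rot: [0.701, 0.097, 0.7, -0.098]
force: [-0.5, 0.9, 0.1]
grip_width: -0.004
```

>>> jog_arm(increments=[{"rx": 0, "ry": 0, "rz": 0, "x": 0, "y": -2, "z": 0, "hand": 0}, {"rx": 0, "ry": 0, "rz": 0, "x": 0, "y": -2, "z": 0, "hand": 0}, {"rx": 0, "ry": 0, "rz": 0, "x": 0, "y": -2, "z": 0, "hand": 0}])

```text
time_s: 9.82
eef_pos: [535.0, -140.5, 17.0]
ee_rot: [0.7, 0.098, 0.7, -0.097]
force: [1.7, 1.4, 1.1]
grip_width: 0.0
```

```bash
python3 look.py l9
```

```text
shift now [ 17.  -73.9  -1.5] tcpJ [-73.9   1.6  17. ] t 9.93 F [-0.  -0.   1.2] g -0.002
```

View pics/l9.png

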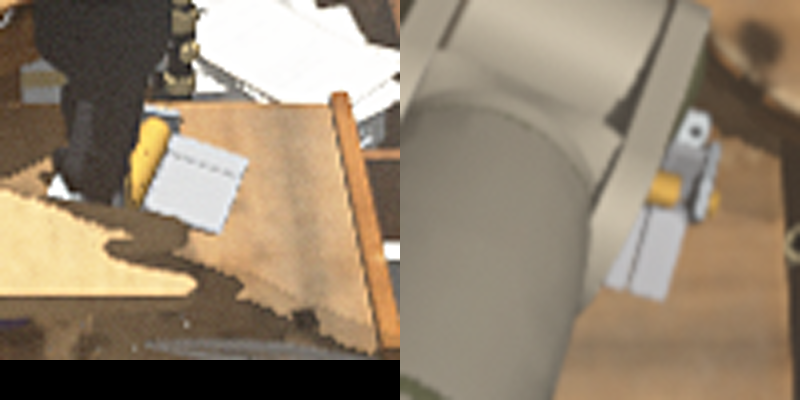

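>>> jog_arm(increments=[{"rx": 0, "ry": 0, "rz": 0, "x": 0, "y": -1.5, "z": -0.5, "hand": 0}, {"rx": 0, "ry": 0, "rz": 0, "x": 0, "y": -1.5, "z": -0.5, "hand": 0}, {"rx": 0, "ry": 0, "rz": 0, "x": 0, "y": -1, "z": 0, "hand": 0}])

```text
time_s: 10.3
eef_pos: [532.9, -144.1, 17.0]
ee_rot: [0.7, 0.098, 0.7, -0.098]
force: [1.0, 2.8, 0.0]
grip_width: -0.001
```

>>> jog_arm(increments=[{"rx": 0, "ry": 0, "rz": 0, "x": 0, "y": -1, "z": 0, "hand": 0}, {"rx": 0, "ry": 0, "rz": 0, "x": 0, "y": -1, "z": 0, "hand": 0}])

```text
time_s: 10.55
eef_pos: [532.4, -146.1, 17.0]
ee_rot: [0.7, 0.098, 0.7, -0.098]
force: [1.6, 1.1, 0.3]
grip_width: -0.004
```

```bash
python3 look.py l10
```

```text
shift now [ 17.  -67.8  -0.5] tcpJ [-67.8   0.6  17. ] t 10.65 F [0.5 1.6 1. ] g 0.002
```

View pics/l10.png

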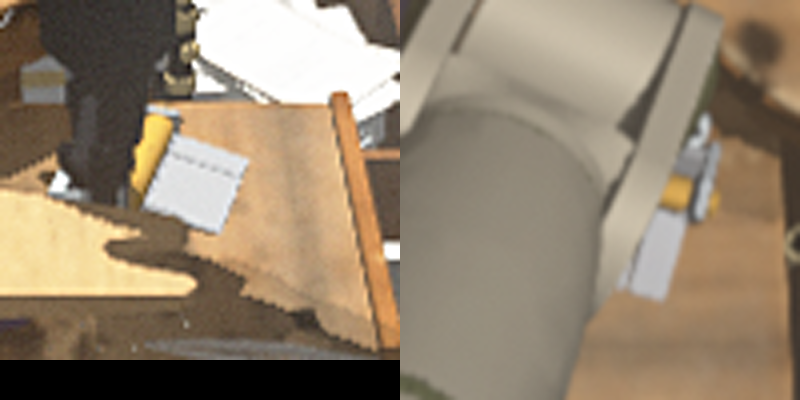

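>>> jog_arm(increments=[{"rx": 0, "ry": 0, "rz": 0, "x": 0, "y": -1, "z": 0, "hand": 0}, {"rx": 0, "ry": 0, "rz": 0, "x": 0, "y": -1, "z": 0, "hand": 0}])

```text
time_s: 10.9
eef_pos: [531.8, -148.0, 17.0]
ee_rot: [0.7, 0.098, 0.7, -0.098]
force: [1.7, 1.1, 1.0]
grip_width: -0.001
```

>>> jog_arm(increments=[{"rx": 0, "ry": 0, "rz": 0, "x": 0, "y": -0.7, "z": 0, "hand": 0}])

```text
time_s: 11.02
eef_pos: [531.6, -148.7, 17.0]
ee_rot: [0.7, 0.098, 0.7, -0.098]
force: [-0.5, 1.7, 0.4]
grip_width: 0.002
```

>>> jog_arm(increments=[{"rx": 0, "ry": 0, "rz": 0, "x": 0, "y": -0.7, "z": 0, "hand": 0}])

```text
time_s: 11.15
eef_pos: [531.4, -149.3, 17.0]
ee_rot: [0.7, 0.098, 0.7, -0.098]
force: [1.0, 1.3, 0.8]
grip_width: -0.001
```

```bash
python3 look.py l11
```

```text
shift now [ 17.  -64.4  -0.5] tcpJ [-64.4   0.6  17. ] t 11.25 F [1.2 2.1 0.7] g -0.002
```

View pics/l11.png

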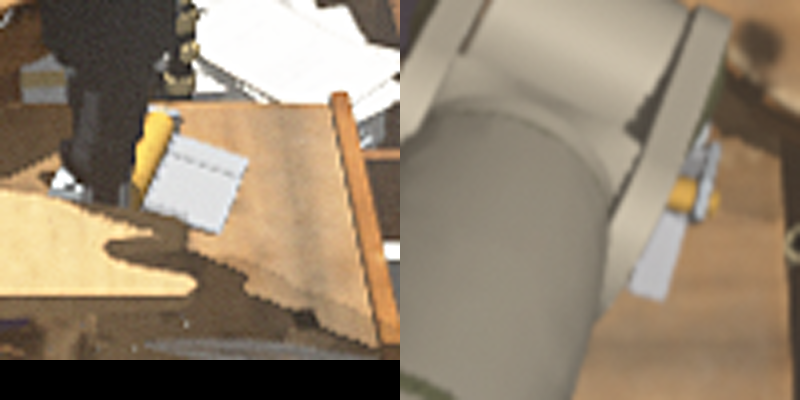

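>>> jog_arm(increments=[{"rx": 0, "ry": 0, "rz": 0, "x": 0, "y": -0.7, "z": 0, "hand": 0}])

```text
time_s: 11.38
eef_pos: [531.2, -150.0, 17.0]
ee_rot: [0.7, 0.098, 0.7, -0.098]
force: [0.6, 2.4, 1.9]
grip_width: -0.002
```

>>> jog_arm(increments=[{"rx": 0, "ry": 0, "rz": 0, "x": 0, "y": -0.7, "z": 0, "hand": 0}])

```text
time_s: 11.5
eef_pos: [531.0, -150.7, 17.0]
ee_rot: [0.7, 0.098, 0.7, -0.098]
force: [0.2, 1.5, 0.5]
grip_width: -0.001
```

>>> jog_arm(increments=[{"rx": 0, "ry": 0, "rz": 0, "x": 0, "y": -0.7, "z": 0, "hand": 0}])

```text
time_s: 11.62
eef_pos: [530.9, -151.1, 17.0]
ee_rot: [0.7, 0.098, 0.7, -0.097]
force: [1.9, 6.0, 1.1]
grip_width: 0.0
```

```bash
python3 look.py l12
```

```text
shift now [ 17.  -62.7  -0.5] tcpJ [-62.7   0.6  17. ] t 11.72 F [1.1 4.3 2. ] g -0.002
```

View pics/l12.png

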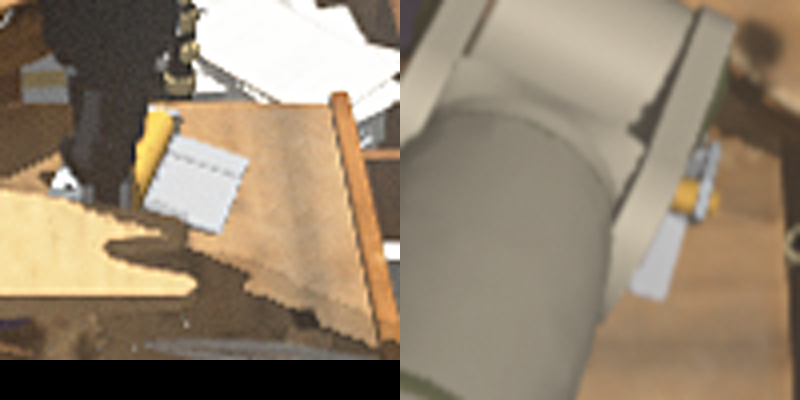

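>>> jog_arm(increments=[{"rx": 0, "ry": 0, "rz": 0, "x": 0, "y": -0.4, "z": 0, "hand": 0}])

```text
time_s: 11.85
eef_pos: [530.9, -151.1, 17.0]
ee_rot: [0.7, 0.098, 0.7, -0.097]
force: [2.4, 7.4, 1.4]
grip_width: -0.0
```

>>> jog_arm(increments=[{"rx": 0, "ry": 0, "rz": 0, "x": 0, "y": 2, "z": 0, "hand": 0}, {"rx": 0, "ry": 0, "rz": 0, "x": 0, "y": 15, "z": 0, "hand": 0}, {"rx": 0, "ry": 0, "rz": 0, "x": -40, "y": 0, "z": 0, "hand": 0}, {"rx": 0, "ry": 0, "rz": 0, "x": -50, "y": 0, "z": 0, "hand": 20}, {"rx": 0, "ry": 0, "rz": 0, "x": -50, "y": 0, "z": -40, "hand": 40}])

```text
time_s: 12.48
eef_pos: [498.4, -124.5, 157.3]
ee_rot: [0.701, 0.097, 0.7, -0.098]
force: [-0.4, -0.3, -0.1]
grip_width: 0.423
```

>>> jog_arm(increments=[{"rx": 0, "ry": 0, "rz": 0, "x": -30, "y": 0, "z": -50, "hand": 40}, {"rx": 0, "ry": 0, "rz": 0, "x": 0, "y": 0, "z": -60, "hand": 40}, {"rx": 0, "ry": 0, "rz": 0, "x": 0, "y": 0, "z": -40, "hand": 40}])

```text
time_s: 12.85
eef_pos: [351.7, -82.5, 185.9]
ee_rot: [0.7, 0.097, 0.7, -0.098]
force: [0.2, -0.6, 1.4]
grip_width: 0.466
```

```bash
python3 look.py l13;  python3 - <<'E'
from h import *
im=capture('top');b,a=bar(im,'top',(345,200,407,245));e=ends('top',b,17.6);print(b.round(1).tolist(),a,[toJ(x).round(1) for x in e],toJ((e[0]+e[1])/2),np.linalg.norm(e[0]-e[1]))
print(sense()['joints'])
E
```

```text
shift now [185.7 -79.8 191.4] tcpJ [ -80.1 -191.2  185.8] t 12.95 F [-0.  -0.5  0.1] g 0.468
[[359.4, 221.4], [361.9, 212.8], [404.4, 225.3], [401.9, 233.8]] 350 [array([-51.4,   0.7,  17.6]), array([49.1, -1.8, 17.6])] [-1.15651716 -0.57204167 17.6       ] 100.6023484596205
[-5.57643680e-01 -7.63710452e-03  2.00134798e+00 -2.88463490e-04
  1.14665887e+00 -1.85141227e+00]
```

View pics/l13.png

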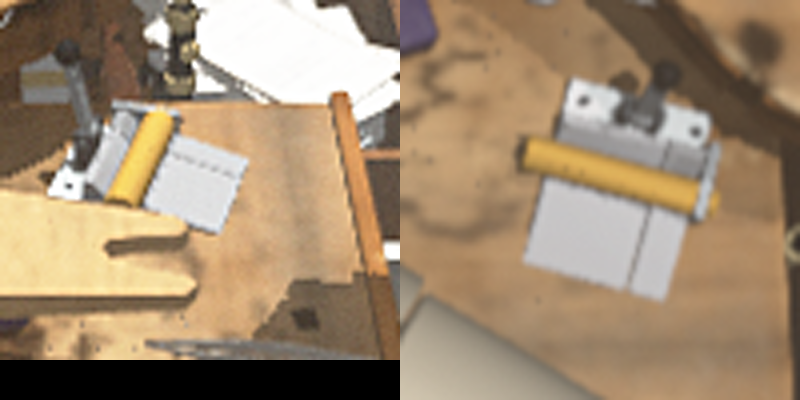

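The top view shows the bar's end against the stop (centre x ≈ -1 mm, within the calibration error; 7 N at contact). Next I turn the wrist so that the jaws open across the groove.

>>> jog_arm(increments=[{"rx": 0.18, "ry": 0, "rz": 0, "x": 0, "y": 0, "z": 0, "hand": 40}, {"rx": 0.18, "ry": 0, "rz": 0, "x": 0, "y": 0, "z": 0, "hand": 40}, {"rx": 0.18, "ry": 0, "rz": 0, "x": 0, "y": 0, "z": 0, "hand": 40}, {"rx": 0.18, "ry": 0, "rz": 0, "x": 0, "y": 0, "z": 0, "hand": 40}, {"rx": 0.18, "ry": 0, "rz": 0, "x": 0, "y": 0, "z": 0, "hand": 40}])

```text
time_s: 13.62
eef_pos: [354.5, -83.9, 185.8]
ee_rot: [0.587, 0.394, 0.587, -0.394]
force: [0.8, 0.3, -1.0]
grip_width: 0.465
```

>>> jog_arm(increments=[{"rx": 0.18, "ry": 0, "rz": 0, "x": 0, "y": 0, "z": 0, "hand": 40}, {"rx": 0.18, "ry": 0, "rz": 0, "x": 0, "y": 0, "z": 0, "hand": 40}, {"rx": 0.18, "ry": 0, "rz": 0, "x": 0, "y": 0, "z": 0, "hand": 40}, {"rx": 0.13, "ry": 0, "rz": 0, "x": 0, "y": 0, "z": 0, "hand": 40}, {"rx": 0, "ry": 0, "rz": 0, "x": 0, "y": 0, "z": 0, "hand": 40}])

```text
time_s: 14.25
eef_pos: [354.3, -83.8, 185.8]
ee_rot: [-0.427, -0.564, -0.427, 0.564]
force: [0.6, -0.4, -0.2]
grip_width: 0.47
```

```bash
python3 - <<'E'
from h import *
inc(J(-45,39,130),ey); print(sense()['joints'].round(2))
E
```

```text
rotvec(tool) [ 0.001  0.    -0.   ]  then shift [ 55.8 226.6  34.3]
shift now [ 55.8 226.6  34.5] tcpJ [ -79.3 -187.6  185.8] t 14.25 F [ 0.6 -0.4 -0.2] g 0.47
[-0.56 -0.    2.   -0.    1.15 -0.28]
```

>>> jog_arm(increments=[{"rx": 0, "ry": 0, "rz": 0, "x": 0, "y": 50, "z": 9, "hand": 40}, {"rx": 0, "ry": 0, "rz": 0, "x": 0, "y": 50, "z": 9, "hand": 40}, {"rx": 0, "ry": 0, "rz": 0, "x": 0, "y": 50, "z": 8, "hand": 40}, {"rx": 0, "ry": 0, "rz": 0, "x": 20, "y": 50, "z": 8, "hand": 40}, {"rx": 0, "ry": 0, "rz": 0, "x": 36, "y": 26, "z": 0, "hand": 40}])

```text
time_s: 14.88
eef_pos: [564.4, -179.2, 129.1]
ee_rot: [0.428, 0.564, 0.426, -0.563]
force: [-1.0, -0.4, 0.1]
grip_width: 0.471
```

>>> jog_arm(increments=[{"rx": 0, "ry": 0, "rz": 0, "x": 30, "y": 0, "z": 0, "hand": 40}, {"rx": 0, "ry": 0, "rz": 0, "x": 26, "y": 0, "z": 0, "hand": 40}, {"rx": 0, "ry": 0, "rz": 0, "x": 0, "y": 0, "z": 0, "hand": 40}])

```text
time_s: 15.25
eef_pos: [561.2, -177.4, 71.8]
ee_rot: [-0.426, -0.563, -0.428, 0.564]
force: [-0.5, 0.0, -0.2]
grip_width: 0.47
```

```bash
python3 look.py l14;python3 - <<'E'
from h import *
inc(J(-6.5,39,72),ey)
E
```

```text
shift now [ 74.5 -38.4  45.1] tcpJ [-45.2  38.2  74.5] t 15.35 F [-0.   1.3 -0.4] g 0.468
rotvec(tool) [ 0.001  0.    -0.001]  then shift [ 2.5  0.8 38.7]
shift now [ 2.5  0.7 38.7] tcpJ [-45.2  38.2  74.5] t 15.35 F [-0.   1.3 -0.4] g 0.468
```

View pics/l14.png

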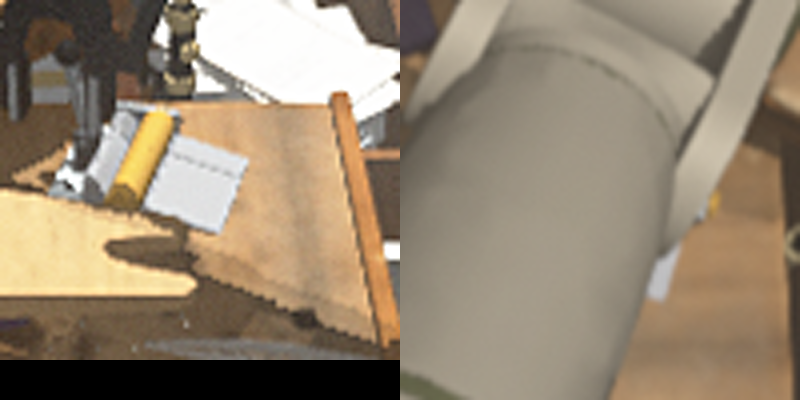

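>>> jog_arm(increments=[{"rx": 0, "ry": 0, "rz": 0, "x": 1, "y": 1, "z": 10, "hand": 40}, {"rx": 0, "ry": 0, "rz": 0, "x": 0, "y": 0, "z": 8, "hand": 40}, {"rx": 0, "ry": 0, "rz": 0, "x": 0, "y": 0, "z": 6, "hand": 40}])

```text
time_s: 15.72
eef_pos: [556.1, -202.3, 73.2]
ee_rot: [0.427, 0.564, 0.426, -0.564]
force: [-0.7, 0.5, -0.5]
grip_width: 0.471
```

```bash
python3 - <<'E'
from h import *
A=capture('side');cv2.imwrite('pics/l15.png',cv2.resize(A[125:185,235:315,::-1],(800,600),interpolation=cv2.INTER_CUBIC))
inc(J(-6.5,39,72),ey)
E
```

```text
rotvec(tool) [-0.001  0.    -0.001]  then shift [ 1.1  0.3 13.2]
shift now [ 1.1  0.3 13.2] tcpJ [-19.7  38.7  73.1] t 15.78 F [-0.1 -1.1  0.1] g 0.469
```

View pics/l15.png

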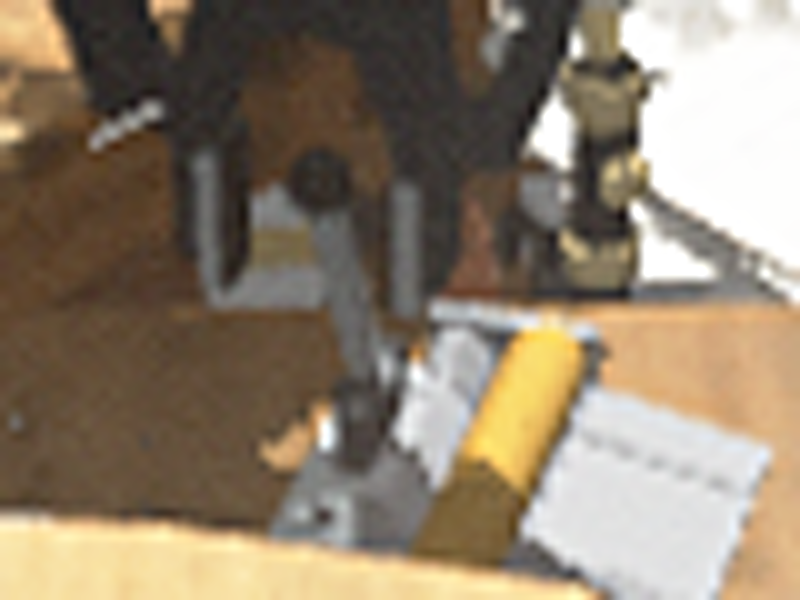

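>>> jog_arm(increments=[{"rx": 0, "ry": 0, "rz": 0, "x": -5, "y": 0, "z": 4, "hand": 40}, {"rx": 0, "ry": 0, "rz": 0, "x": 0, "y": 0, "z": 5, "hand": 40}, {"rx": 0, "ry": 0, "rz": 0, "x": 0, "y": 0, "z": 4, "hand": 40}])

```text
time_s: 16.15
eef_pos: [552.5, -214.1, 77.8]
ee_rot: [0.426, 0.564, 0.426, -0.564]
force: [-0.8, 0.7, -0.1]
grip_width: 0.469
```

```bash
python3 - <<'E'
from h import *
A=capture('side');cv2.imwrite('pics/l16.png',cv2.resize(A[125:185,235:315,::-1],(800,600),interpolation=cv2.INTER_CUBIC))
inc(J(-6.5,39,72),ey)
E
```

```text
rotvec(tool) [-0.001  0.    -0.   ]  then shift [5.8 0.4 0.9]
shift now [5.8 0.4 0.9] tcpJ [-7.4 38.6 77.8] t 16.2 F [ 0.5 -0.2 -0.1] g 0.463
```

View pics/l16.png

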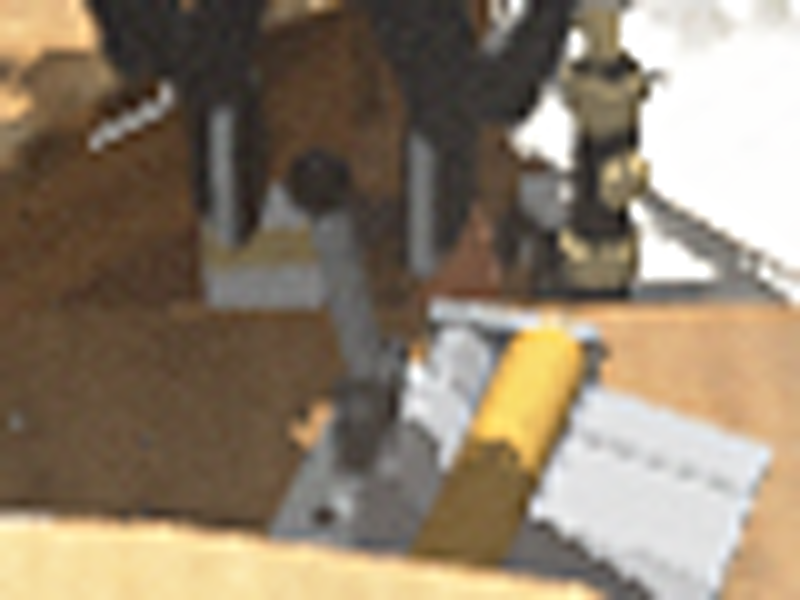

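>>> jog_arm(increments=[{"rx": 0, "ry": 0, "rz": 0, "x": 0, "y": -2, "z": 2, "hand": 40}, {"rx": 0, "ry": 0, "rz": 0, "x": 0, "y": -4, "z": 2, "hand": 40}, {"rx": 0, "ry": 0, "rz": 0, "x": 0, "y": -4, "z": 2, "hand": 40}, {"rx": 0, "ry": 0, "rz": 0, "x": 0, "y": -4, "z": 0, "hand": 40}, {"rx": 0, "ry": 0, "rz": 0, "x": 0, "y": -4, "z": 0, "hand": 40}])

```text
time_s: 16.82
eef_pos: [533.4, -214.7, 77.9]
ee_rot: [-0.426, -0.564, -0.426, 0.564]
force: [0.6, -0.9, 0.6]
grip_width: 0.468
```

```bash
python3 - <<'E'
from h import *
A=capture('side');cv2.imwrite('pics/l17.png',cv2.resize(A[125:185,235:315,::-1],(800,600),interpolation=cv2.INTER_CUBIC))
inc(J(-6.5,39,72),ey)
E
```

```text
rotvec(tool) [-0. -0.  0.]  then shift [ 5.8 19.1 -4.3]
shift now [ 5.8 19.1 -4.3] tcpJ [-2.2 19.9 77.8] t 16.88 F [ 0.3  0.5 -0.9] g 0.465
```

View pics/l17.png

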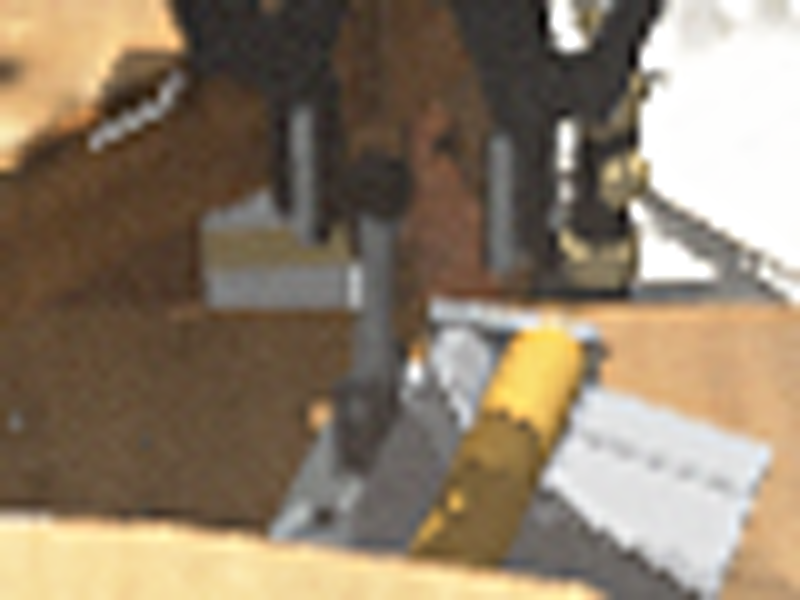

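The ball is following the back finger and the arm is now about upright. I'll carry on.

>>> jog_arm(increments=[{"rx": 0, "ry": 0, "rz": 0, "x": 1, "y": -4, "z": 2, "hand": 40}, {"rx": 0, "ry": 0, "rz": 0, "x": 2, "y": -4, "z": 2, "hand": 40}, {"rx": 0, "ry": 0, "rz": 0, "x": 2, "y": -4, "z": 0, "hand": 40}, {"rx": 0, "ry": 0, "rz": 0, "x": 2, "y": -4, "z": 0, "hand": 40}, {"rx": 0, "ry": 0, "rz": 0, "x": 1, "y": -4, "z": 0, "hand": 40}])

```text
time_s: 17.5
eef_pos: [513.0, -213.0, 69.6]
ee_rot: [-0.426, -0.564, -0.427, 0.564]
force: [0.4, -0.5, -0.4]
grip_width: 0.467
```

```bash
python3 - <<'E'
from h import *
A=capture('side');cv2.imwrite('pics/l18.png',cv2.resize(A[125:185,235:315,::-1],(800,600),interpolation=cv2.INTER_CUBIC))
inc(J(-6.5,39,72),ey)
E
```

```text
rotvec(tool) [-0.001 -0.     0.001]  then shift [-2.5 39.2 -8.3]
shift now [-2.5 39.2 -8.3] tcpJ [ 1.8 -0.2 69.5] t 17.55 F [ 0.2 -0.3 -0.5] g 0.471
```

View pics/l18.png

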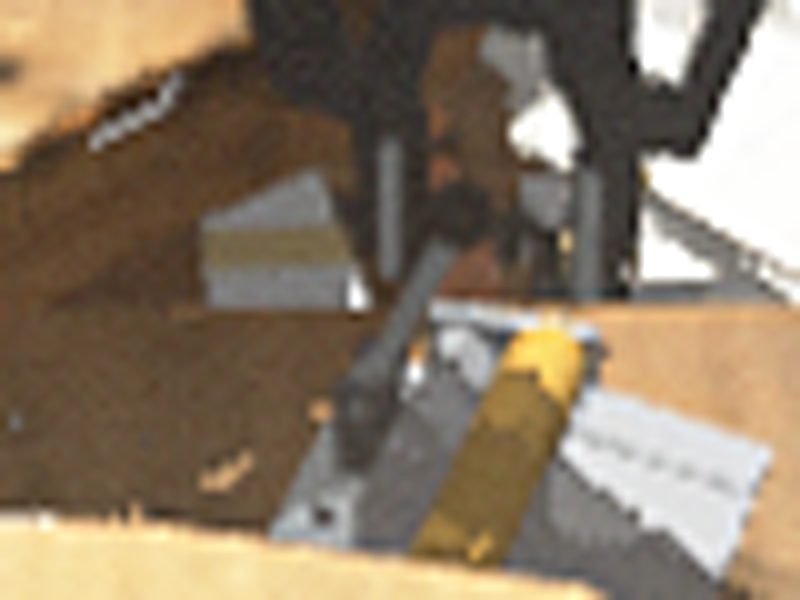

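>>> jog_arm(increments=[{"rx": 0, "ry": 0, "rz": 0, "x": 1, "y": -4, "z": 0, "hand": 40}, {"rx": 0, "ry": 0, "rz": 0, "x": 1, "y": -4, "z": 0, "hand": 40}, {"rx": 0, "ry": 0, "rz": 0, "x": 0, "y": -4, "z": 0, "hand": 40}, {"rx": 0, "ry": 0, "rz": 0, "x": 0, "y": 0, "z": 0, "hand": 40}, {"rx": 0, "ry": 0, "rz": 0, "x": 0, "y": 0, "z": 0, "hand": 40}])

```text
time_s: 18.18
eef_pos: [501.9, -209.9, 67.9]
ee_rot: [0.427, 0.564, 0.426, -0.564]
force: [-0.0, 0.1, -0.2]
grip_width: 0.466
```

```bash
python3 - <<'E'
from h import *
A=capture('side');cv2.imwrite('pics/l19.png',cv2.resize(A[125:185,235:315,::-1],(800,600),interpolation=cv2.INTER_CUBIC))
inc(J(-6.5,39,72),ey)
E
```

```text
rotvec(tool) [-0.001  0.    -0.   ]  then shift [-4.2 50.3 -8.4]
shift now [-4.1 50.3 -8.4] tcpJ [  1.9 -11.3  67.8] t 18.23 F [-0.4  0.5  1.1] g 0.469
```

View pics/l19.png

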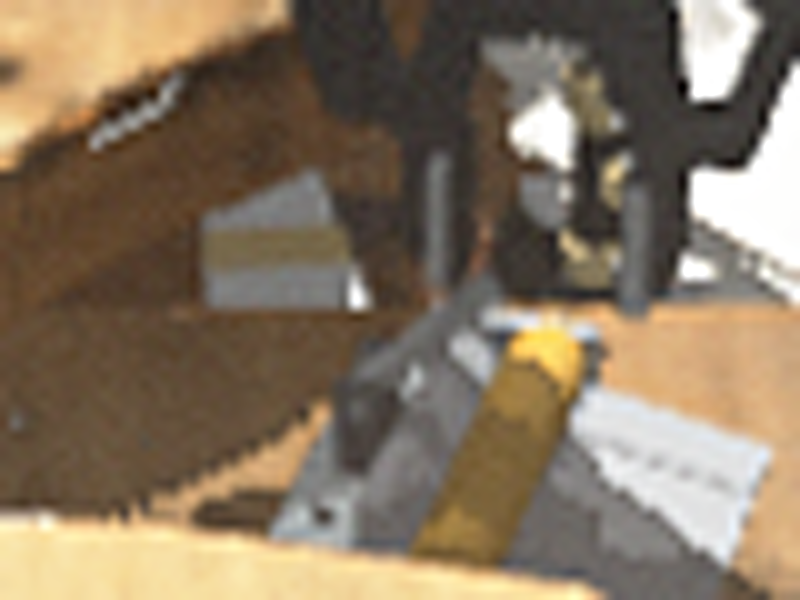

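>>> jog_arm(increments=[{"rx": 0, "ry": 0, "rz": 0, "x": 0, "y": -4, "z": 0, "hand": 40}, {"rx": 0, "ry": 0, "rz": 0, "x": 0, "y": -4, "z": 0, "hand": 40}, {"rx": 0, "ry": 0, "rz": 0, "x": 0, "y": 0, "z": 0, "hand": 40}, {"rx": 0, "ry": 0, "rz": 0, "x": 0, "y": 0, "z": 0, "hand": 40}])

```text
time_s: 18.73
eef_pos: [494.1, -207.7, 67.9]
ee_rot: [0.426, 0.564, 0.426, -0.564]
force: [0.4, 0.6, -0.3]
grip_width: 0.47
```

```bash
python3 - <<'E'
from h import *
A=capture('side');cv2.imwrite('pics/l20.png',cv2.resize(A[125:185,235:315,::-1],(800,600),interpolation=cv2.INTER_CUBIC))
inc(J(-6.5,39,72),ey)
E
```

```text
rotvec(tool) [-0.001  0.    -0.   ]  then shift [-4.2 58.4 -8.4]
shift now [-4.2 58.4 -8.4] tcpJ [  1.9 -19.4  67.8] t 18.77 F [-0.1 -0.2 -0.1] g 0.47
```

View pics/l20.png

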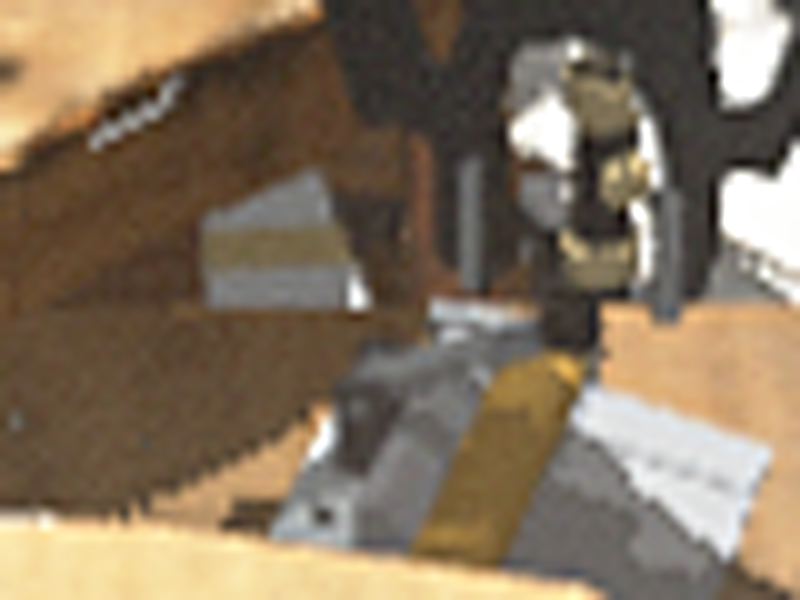

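>>> jog_arm(increments=[{"rx": 0, "ry": 0, "rz": 0, "x": 0, "y": 0, "z": 0, "hand": 40}, {"rx": 0, "ry": 0, "rz": 0, "x": 0, "y": 0, "z": 0, "hand": 40}, {"rx": 0, "ry": 0, "rz": 0, "x": 0, "y": 0, "z": 0, "hand": 40}, {"rx": 0, "ry": 0, "rz": 0, "x": 0, "y": 0, "z": 0, "hand": 40}, {"rx": 0, "ry": 0, "rz": 0, "x": 0, "y": 0, "z": 0, "hand": 40}])

```text
time_s: 19.4
eef_pos: [494.1, -207.7, 67.8]
ee_rot: [0.426, 0.564, 0.426, -0.564]
force: [-0.2, 0.4, 0.1]
grip_width: 0.469
```

```bash
python3 - <<'E'
from h import *
A=capture('side');cv2.imwrite('pics/l21.png',cv2.resize(A[125:185,235:315,::-1],(800,600),interpolation=cv2.INTER_CUBIC))
inc(J(-6.5,39,72),ey)
E
```

```text
rotvec(tool) [-0.001  0.    -0.   ]  then shift [-4.2 58.4 -8.3]
shift now [-4.2 58.4 -8.4] tcpJ [  1.8 -19.4  67.8] t 19.45 F [0.2 0.1 0.2] g 0.463
```

View pics/l21.png

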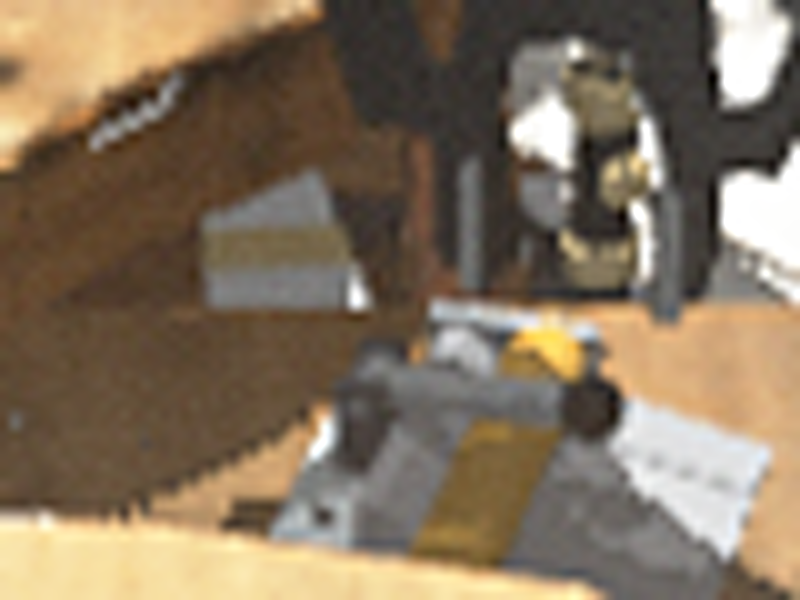

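The strap now lies across the bar, with the ball at about (590,405). I'll back off and check.

>>> jog_arm(increments=[{"rx": 0, "ry": 0, "rz": 0, "x": -40, "y": 0, "z": 0, "hand": 40}, {"rx": 0, "ry": 0, "rz": 0, "x": -50, "y": -10, "z": 0, "hand": 40}, {"rx": 0, "ry": 0, "rz": 0, "x": -30, "y": -50, "z": -20, "hand": 40}, {"rx": 0, "ry": 0, "rz": 0, "x": 0, "y": -50, "z": -30, "hand": 40}, {"rx": 0, "ry": 0, "rz": 0, "x": 0, "y": -50, "z": -30, "hand": 40}])

```text
time_s: 20.08
eef_pos: [360.6, -86.0, 188.0]
ee_rot: [0.427, 0.564, 0.426, -0.564]
force: [0.8, 0.6, 1.0]
grip_width: 0.471
```

>>> jog_arm(increments=[{"rx": 0, "ry": 0, "rz": 0, "x": 0, "y": -20, "z": -40, "hand": 40}, {"rx": 0, "ry": 0, "rz": 0, "x": 0, "y": 0, "z": -40, "hand": 40}, {"rx": 0, "ry": 0, "rz": 0, "x": 0, "y": 0, "z": 0, "hand": 40}])

```text
time_s: 20.45
eef_pos: [364.6, -3.0, 188.0]
ee_rot: [0.428, 0.563, 0.427, -0.563]
force: [0.4, -0.6, 0.3]
grip_width: 0.472
```

```bash
python3 look.py l22; python3 - <<'E'
from h import *
A=capture('top')
cv2.imwrite('pics/l23.png',cv2.resize(A[195:255,345:425,::-1],(800,600),interpolation=cv2.INTER_CUBIC))
cv2.imwrite('pics/l24.png',A[:,:,::-1])
E
```

```text
shift now [187.9 199.3 158.2] tcpJ [-158.2 -199.4  187.8] t 20.55 F [-0.2 -0.4  0. ] g 0.467
```

View pics/l22.png

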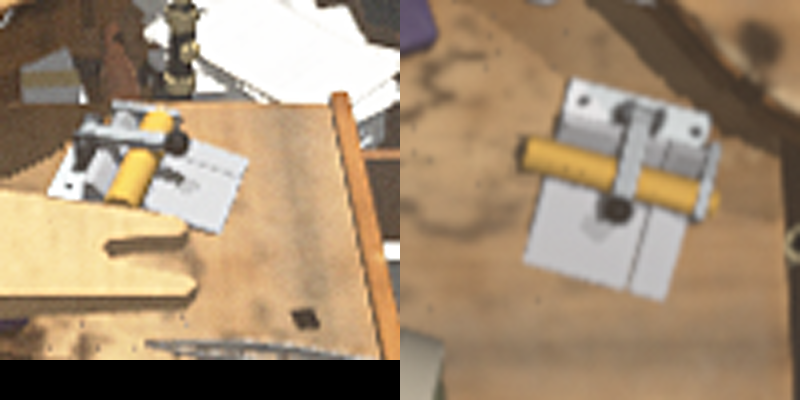

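View pics/l23.png

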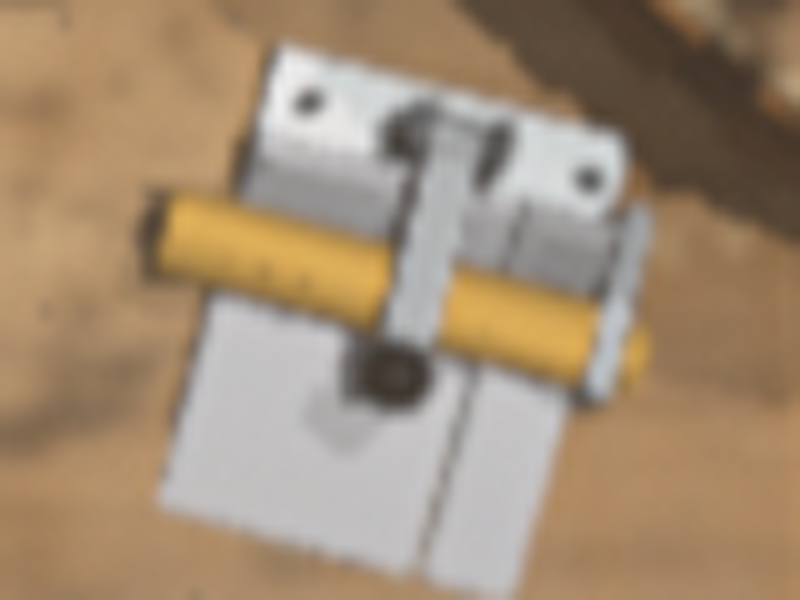

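View pics/l24.png

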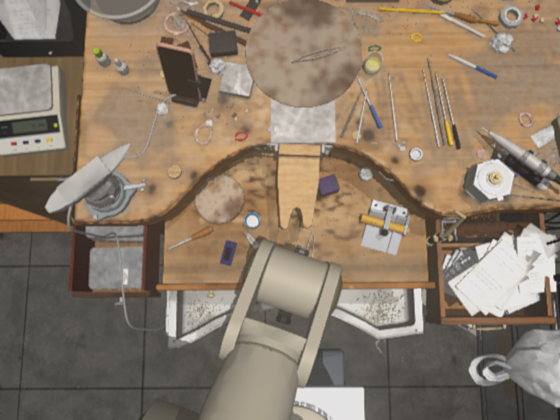

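```bash
python3 - <<'E'
from h import *
a=(345+390/10,195+375/10);b=(250+177/4,130+142/4)
best=min((np.linalg.norm(ray('top',a,z)[:2]-ray('side',b,z)[:2]),z) for z in range(0,100));print(best,toJ(ray('top',a,best[1])))
print('exp',toJ(J(8,35.5-57*np.cos(.04),30.5+57*np.sin(.04))))
print('bar -x end',toJ(ray('top',(345+160/10,195+236/10),17.6)), sense()['force'].round(1),sense()['dq'].round(3))
E
```

```text
(np.float64(0.9083155605172851), 32) [  6.69382486 -22.44468458  32.        ]
exp [  8.00004232 -21.45451957  32.77939205]
bar -x end [-49.87933297  -2.55158348  17.6       ] [ 0.4 -0.9 -0.4] [-0.017  0.     0.001  0.001  0.003  0.004]
```

The ball measures 32 mm high (32.8 expected) and the bar's free end is at x ≈ -50, so I'm handing in.

```bash
python3 -c "
from rig import *
print(finish_job())"
```

```text
the job is handed in; nothing more can be done
None
```

I rolled the bar up the ramp into the V-groove with the open fingertips and pushed it endways until it met the stop. I then drew the hold-down arm over from behind its ball, and it dropped onto the bar. I handed in at about 20.6 s of the 54 s allowed; no verdict is reported.

**Last checks:**
- **Bar:** the pictures show it down in the groove, parallel to it, with its end against the stop. Pushing it home, the wrist force rose to about 7 N and the bar then stopped moving. Its free end measured at x ≈ -50 mm of the jig. An earlier fit put the bar's centre at x ≈ -1 mm.
- **Hold-down arm:** the ball's centre measured 32 mm above the board, against 32.8 mm expected when the arm rests on the bar.
- **Robot and bystanders:** the robot is clear of everything. The things in view are where they were, but the gripper hid the pliers and tweezers in the last top view; it never worked near them.

**Disagreement:** picking the bar's free end by eye gave y = -2.6 mm, where the earlier fit gave +0.7 mm. I put this down to pixel error, as the bar looks seated along its whole length.

**Not measured:** the force of the arm on the bar.

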